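Free the palette knife and poise it over the mixing bowl

TASK

Take the palette knife out for mixing: swing the lever of its clamp block all the way over to open it while the knife still sits in the block, then draw the knife straight up out of its slot. Finish holding it still in the gripper, tip pointing down above the middle of the steel bowl and clear of it, the knife slanted at about 45 degrees with the flat of the blade facing up (its width level). The program ends while holding the knife up like this; leave the lever open, and leave the bowl and the other things on the table where they are.

Things in the scene. Friction and masses are not known exactly. Their poses are not given: they have to be found in the camera images.
- block: Wooden clamp block fixed to the table, 68 mm high. Origin at table height below the knife slot; spans x -35 to 75, y -35 to 35 mm in its frame, z up. The slot (8 x 27 mm, wide along y, 64 mm deep) opens in the top at x = y = 0. Steel cheeks for the lever's hinge stand at x = 42 mm, 22 mm above the top. Its x axis is turned by up to 0.4 rad from straight away from the robot.
- lever (a joint): Clamp lever angle, rad: 0 = shut (arm upright, short toe 2 mm over the edge of the knife's guard), 1.45 = fully open at its stop (arm swung to the block's +x side, nearly level; toe turned up, clear of the knife). Starts nearly shut, 0 to 0.2. Stiff friction hinge, 0.2 Nm (3 N at the grip): stays where it is left.
- lever_hinge (a point): Point on the lever's hinge axis, which runs along the block's y; at block x +42 mm, y 0, 80 mm above the table.
- lever_grip (a point): Centre of the black barrel grip at the end of the lever arm, 70 mm from the hinge axis (straight above the hinge at angle 0, moving to the block's +x as it opens). The barrel is 36 mm long along the hinge axis and 18 mm in diameter; it can be pinched from above by its two flat ends.
- seat (a point): Centre of the slot's mouth, on the top of the block (68 mm above the table): where the knife's origin sits.
- knife: Palette knife, 90 g, upright in the block, blade down. Origin: centre of the underside of its round guard (40 mm diameter, 6 thick), which rests on the block. z runs up the handle, y across the blade's width, x normal to its flat; at the start parallel to the block's axes. Dark wooden handle 16 (x) by 24 mm (y), from z 6 to 96 mm; steel blade 22 wide, 3 thick, down to z -61 mm.
- knife_tip (a point): The tip of the knife's blade, 61 mm below the knife's origin along its axis.
- bowl: Loose open steel mixing bowl, rim radius 60 mm, 55 mm high, about 350 g, standing on the table. Origin at the centre of its underside.
- bowl_rim (a point): Centre of the bowl's mouth, 55 mm above the table.
- jar_a: Bystander: small white paint jar, 54 mm diameter, 62 mm high; origin at the centre of its underside.
- jar_b: Bystander: amber jar, 68 mm diameter, 85 mm high; origin at the centre of its underside.
- tube_a: Bystander: metal paint tube lying flat, about 105 mm long along x, 27 mm wide, 16 mm high; origin under its middle.
- tube_b: Bystander: metal paint tube lying flat, the same size as the other; origin under its middle.
- brush: Bystander: brush lying on the table, its length along its x; less than 50 mm high.
- mug: Bystander: blue mug, 76 mm diameter, 85 mm high; origin at the centre of its underside.

How it is judged:
By the outcome, as a careful person would: the job done as asked, in the order asked, and still so for the second after the job is handed in, while the arm keeps its last pose, push and grip.
It also fails if it takes over 43 s, if anything falls off the work surface, if the arm or the gripper's body presses on something with over 40 N, if the wrist force passes 120 N, or if a joint passes its speed limit or range.

ROBOT

A 6-joint arm with a two-finger parallel gripper is mounted at the origin on the work surface. World frame = base frame: x ahead of the robot, y to its left, z up, the work surface at z = 0. Lengths are in mm, angles in rad, forces in N, time in s.
With the tool pointing down it reaches from about 300 to 775 mm from the base axis. Payload 14.6 kg.
Tool frame: the origin (TCP) lies on the centre line of the jaws, within the pads' length; the fingertips stand ahead of it and the grasp point (between the pads) is the TCP (manip.tip_reach is the z of the fingertips in the tool frame, in mm); z points along the fingers, y is the direction in which the jaws open and shut (so a half turn about z gives the same grasp; the last joint's range is limited). The gripper opens to 94 mm and grips with 3 to 60 N. Pads are 16 mm wide; open, the fingers measure 119 mm over their backs; the gripper's body (75 mm by 177 mm) begins 78 mm behind the grasp point.
Start: joints at [-0.067, 0.3, 1.521, -0, 1.321, -0.067], TCP at [549.99, -0.002, 224.446] pointing down, gripper open.
Joint ranges: [-3.03, 3.03], [-0.79, 2.21], [0.23, 2.52], [-1.04, 4.18], [0, 3.07], [-2.55, 2.55]. Speed limits (rad/s): [2.22, 2.22, 2.57, 3.14, 3.14, 3.14].

INTERFACE

Orientations are given as [roll, pitch, yaw] about the fixed x, y, z axes, in that order (R = Rz(yaw) Ry(pitch) Rx(roll)).
In Python, from cell import manip, camera, search_frame, masks_of, tip_of gives the robot as it stands.
- The arm moves only by the tool send_rows, never from a script. Its argument "plan" is a list of rows, each an object with "travel": the shift along the tool's x, y, z in mm, a list of three; "delta_rot": the turn, a rotation vector about the tool's x, y, z in degrees, a list of three; "fingers": the gripper's target within -1 to 1 (shut at 1, half-way at 0, fully open at -1). In form: [{"travel": [dx, dy, dz], "delta_rot": [wx, wy, wz], "fingers": fingers}, ...]. A call has 1 to 20 rows; each row shifts and turns the commanded pose from where the row before left it, along the tool's axes as they then stand; what a row does not reach is not made up. A row lasts 1/8 s, in which the tool goes at most 62.5 mm and 10.7 degrees, less where a joint would pass 70% of its speed; a pose out of reach is approached as far as the arm can. A call is refused whole if a number of a shift passes 62.5 or a number of a turn 10.7, either way. A call with a gripper value outside its range is refused whole. The fingers move at their own pace and stop on an object; "grip_force" is the grip in N (left out, the last holds). Time passes only in rows, so rows that do not move let the fingers close. It gives the time, the measured TCP pose, the force and the opening at its end, in the units of the state.
- manip.read_state(): the state, without advancing time (a new reading comes with each control period).
- camera(name): name is "scene" or "side" or "wrist"; returns a dict with "color" (420x560x3 uint8, red, green, blue), "z_map" (420x560 float32, mm along the optical axis (not along the pixel's ray), 0 where there is no reading), "fov_y" (degrees; the focal length in pixels is half the picture's height over the tangent of half this angle, whatever the lens; pixels are square), "cx", "cy" (the principal point, pixels), "world_from_camera" (4x4, takes a point from camera to world coordinates); the wrist camera has in their place "tool_from_camera" (4x4, takes a point from camera to tool coordinates, whose origin is the TCP and whose axes are the flange's). Camera axes: x right, y up, looking along -z (the intrinsics and any distortion apply to the point x, -y, -z); pixel columns grow to the right and rows downward; lengths in mm; the calibration is good to about 2 mm. A picture is of the moment at which its call begins: read the wrist's pose just before it.
- manip.sign_off(): hands the job in, once; it reports no verdict.
Trained networks look in the newest picture that a camera, given by its name, has taken for a name from the list of things; names that differ only in an ending like _2 or _b are one class to them, and where a whole thing is asked for, a point or a joint stands for the part that bears it (a point fixed in the world has none). Each returns a list of dicts, best first, with "confidence" (0 to 1); they miss things now and then, are a little off and sometimes report something else, mostly with a low value. They report only what shows in the picture. A call takes as long as a camera call.
- search_frame(name, camera): "at" ([x, y, z] in mm, in the coordinates of the camera as it stood for that picture, good to about 4 mm: the middle of the surface that is visible of it).
- masks_of(name, camera): "region" (420x560 bool, what is visible of it).
- tip_of(name, camera): "at" ([x, y, z] in mm, in the coordinates of the camera as it stood for that picture, good to about 4 mm: a listed point, or the origin of a listed thing).
The state is a dict: "clock": time; "joints": joint angles; "qd": joint speeds; "effort": joint torques, N m; "eef_pos": TCP position; "eef_rot": TCP orientation; "wrist_force": force on the tool from outside, world axes, zero at the start; "moment": the same for the moment, N m; "finger_gap": finger opening in mm.
Only numpy, scipy, OpenCV 4.12 (cv2) and the standard library are available. Lean on these libraries where they do the work, as an engineer would, in place of code of your own. Each camera call takes 0.05 s, during which the arm holds its last target. There are 200 camera calls.

## Working session

There is one attempt and no reset: what is moved stays moved. The work goes in short steps, Python scripts to look and compute and a tool call to move; the robot and the scene stay as the last step left them, time stands still between calls to the robot, and variables do not carry over. Pictures are saved under pics/ and viewed, about 8 in all and at most 12, crops included, and the job is handed in when it is done.

Besides the shell and the picture viewer there is one more tool, called as name(argument=value, ...), one argument or row to a line, values as JSON. send_rows: Moves the arm, as the interface text tells. Its arguments: {"type":"object","properties":{"plan":{"type":"array"},"grip_force":{"type":"number"}},"required":["plan"]}

```bash
ls; mkdir -p pics
cat > h.py <<'E'
import numpy as np, cv2
from cell import manip, camera, search_frame, masks_of, tip_of
from scipy.spatial.transform import Rotation as R
def T_tool(s):
    T=np.eye(4); T[:3,:3]=R.from_euler('xyz',s['eef_rot']).as_matrix(); T[:3,3]=s['eef_pos']; return T
def snap(name,png=None):
    s=manip.read_state(); c=camera(name)
    c['W']=T_tool(s)@c['tool_from_camera'] if name=='wrist' else c['world_from_camera']
    if png: cv2.imwrite('pics/'+png,c['color'][:,:,::-1])
    return c
def w(c,p): return (c['W']@np.r_[p,1])[:3]
def cloud(c,mask):
    f=210/np.tan(np.radians(c['fov_y']/2)); v,u=np.nonzero(mask&(c['z_map']>0)); z=c['z_map'][v,u]
    P=np.c_[(u-c['cx'])/f*z,-(v-c['cy'])/f*z,-z,np.ones(len(z))]
    return (P@c['W'].T)[:,:3]
E
python3 - <<'E'
from h import *
np.set_printoptions(precision=1,suppress=True)
print(manip.tip_reach, manip.read_state())
for n in ['scene','side','wrist']:
    c=snap(n,n+'1.png')
    print(n,c['fov_y'],c['cx'],c['cy'],{k:c[k] for k in c if k not in('color','z_map','W','world_from_camera','tool_from_camera','fov_y','cx','cy')},c['W'].tolist())
    for t in ['seat','lever_hinge','lever_grip','knife','knife_tip','bowl','bowl_rim','block','jar_a','tube_a','brush','mug']:
        print(t,[(round(d['confidence'],2),w(c,d['at'])) for d in tip_of(t,n)[:3]])
E
cd pics; python3 -c "
import cv2,numpy as np
a=[cv2.imread(x) for x in('scene1.png','side1.png')]
cv2.imwrite('a.png',cv2.resize(np.hstack(a),(800,300),interpolation=cv2.INTER_AREA))"
```

```text
pics
19.0 {'clock': 0.0, 'joints': array([-0.1,  0.3,  1.5,  0. ,  1.3, -0.1]), 'qd': array([-0.,  0.,  0.,  0., -0.,  0.]), 'effort': array([ -0. , -53.2, -35.3,   0.1,   0. ,  -0. ]), 'eef_pos': array([549.8,   0. , 223.9]), 'eef_rot': array([-3.1, -0. ,  1.6]), 'wrist_force': array([-1.1,  0. ,  0.4]), 'moment': array([0.1, 0. , 0. ]), 'finger_gap': 93.67008627525664}
scene 48.15641088372289 274.9850207592942 217.89532908718684 {} [[-0.6727929569248472, -0.5670618945230731, 0.47517412060446207, 1155.0736437664605], [0.7397630069750782, -0.5069360768998608, 0.4424550908833221, 581.0758159709609], [-0.010016517534107929, 0.6491969051969376, 0.7605544343827124, 1088.5507589623417], [0.0, 0.0, 0.0, 1.0]]
seat [(0.9, array([485. , 222.7,  65.2]))]
lever_hinge [(0.87, array([526. , 206.8,  76.7]))]
lever_grip [(0.64, array([534.6, 207.6, 148.7])), (0.6, array([ 610.5, -413.1,   -3.2]))]
knife [(0.84, array([487.7, 221.2,  70.8]))]
knife_tip []
bowl [(0.69, array([ 511.9, -223.3,   -4.5]))]
bowl_rim [(0.64, array([ 513.6, -223. ,   53.3]))]
block [(0.78, array([486.2, 219.7,  -2. ])), (0
[... 1425 characters left out ...]
9999994395176034, -0.0008103499904561937, -0.0006813936967594616, 550.0999772029129], [0.0009538612658637972, 0.9688454680612769, 0.24766418628015047, 70.03632871436196], [0.0004594705240825055, -0.24766469742378816, 0.9688456980019159, 384.9468341969357], [0.0, 0.0, 0.0, 1.0]]
seat []
lever_hinge []
lever_grip []
knife []
knife_tip [(0.41, array([739.2,  46.8,  -0.6]))]
bowl [(0.88, array([ 515.1, -228.3,    2.2]))]
bowl_rim [(0.82, array([ 513.9, -229.3,   50.8])), (0.5, array([390. , -13.6,  -0.2]))]
block []
jar_a [(0.62, array([576.7,   7. ,  -1.5]))]
tube_a [(0.71, array([392.7, -15.6,  -2.7])), (0.65, array([736.9,  44.3,  -2.3]))]
brush [(0.7, array([ 730. , -121.9,   -0.6]))]
mug []
```

View pics/scene1.png

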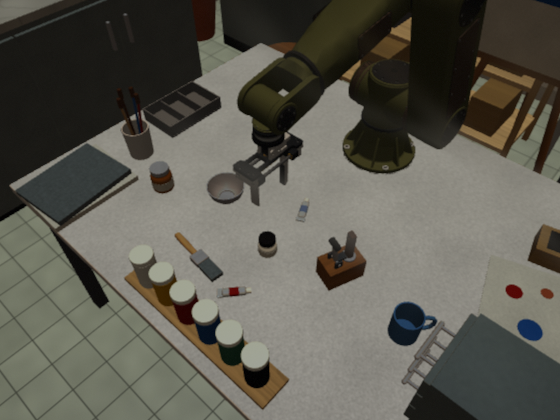

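View pics/side1.png

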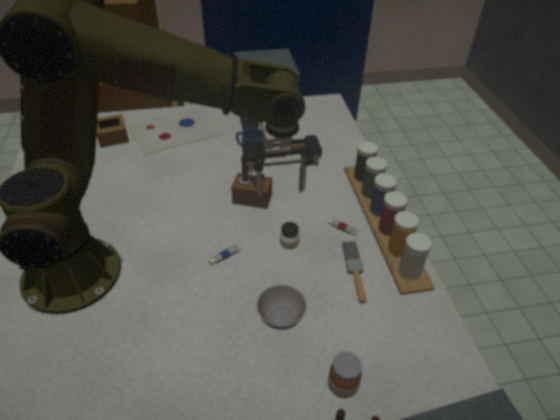

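The scene view shows the block near (340,262) and the bowl near (226,187). The side view shows the bowl near (282,306). The networks agree between views: seat ≈ (487,221), hinge ≈ (524,206), block yaw ≈ -0.38. I'll move above the block for a closer wrist view.

send_rows(
  plan=[
    {"travel":[43,-10,-14],"delta_rot":[0,0,0],"fingers":-1},
    {"travel":[43,-10,-14],"delta_rot":[0,0,0],"fingers":-1},
    {"travel":[43,-10,-14],"delta_rot":[0,0,0],"fingers":-1},
    {"travel":[43,-10,-14],"delta_rot":[0,0,0],"fingers":-1},
    {"travel":[43,-10,-14],"delta_rot":[0,0,0],"fingers":-1},
    {"travel":[0,0,0],"delta_rot":[0,0,-9.7],"fingers":-1},
    {"travel":[0,0,0],"delta_rot":[0,0,-9.7],"fingers":-1},
    {"travel":[0,0,0],"delta_rot":[0,0,-9.7],"fingers":-1},
    {"travel":[0,0,0],"delta_rot":[0,0,-9.7],"fingers":-1},
    {"travel":[0,0,0],"delta_rot":[0,0,-9.7],"fingers":-1},
    {"travel":[0,0,0],"delta_rot":[0,0,-9.7],"fingers":-1},
    {"travel":[0,0,0],"delta_rot":[0,0,-9.7],"fingers":-1},
    {"travel":[0,0,0],"delta_rot":[0,0,0],"fingers":-1},
    {"travel":[0,0,0],"delta_rot":[0,0,0],"fingers":-1},
  ],
)

```text
clock: 3.7
eef_pos: [500.0, 215.0, 294.4]
eef_rot: [-3.142, -0.0, 2.752]
wrist_force: [-0.0, -0.8, -0.2]
finger_gap: 94.1
```

Run:
```python
from h import *
np.set_printoptions(precision=2,suppress=True)
s=manip.read_state(); print(s['clock'],s['eef_pos'],s['eef_rot'],s['joints'])
for n in ['wrist','scene']:
    c=snap(n,n+'2.png')
    for t in ['seat','lever_hinge','lever_grip','knife','block']:
        print(n,t,[(round(d['confidence'],2),w(c,d['at'])) for d in tip_of(t,n)[:3]])
    for t in ['knife','lever','block']:
        for d in masks_of(t,n)[:1]:
            P=cloud(c,d['region']); print(t,d['confidence'],len(P),np.percentile(P,[2,50,98],axis=0).tolist())
            if len(P)<10: continue
            np.save(f'{n}_{t}.npy',P)
            top=P[(P[:,2]>np.percentile(P[:,2],98)-8)]; print(' top',len(top),np.median(top,0),cv2.minAreaRect(top[:,:2].astype(np.float32)))
```

```text
3.7 [499.98 214.98 294.42] [-3.14 -0.    2.75] [ 0.34  0.24  1.43  0.    1.47 -0.84]
wrist seat [(0.81, array([482.26, 224.2 ,  66.59])), (0.18, array([536.13, 441.23,   5.94]))]
wrist lever_hinge [(0.55, array([525.9 , 204.91,  79.45])), (0.48, array([ 732.96, -122.61,    2.29]))]
wrist lever_grip [(0.91, array([534.95, 202.11, 146.91]))]
wrist knife [(0.84, array([485.96, 218.25,  69.39])), (0.51, array([578.16,   8.11,  -1.49]))]
wrist block [(0.58, array([489.39, 221.36,  -2.36]))]
knife 0.56 997 [[467.9062572475087, 204.22455135316946, 72.49829772467821], [480.44729885956383, 222.61816707897748, 128.48501181938855], [494.74660098956514, 237.3017668431264, 165.15427573502538]]
 top 399 [484.77 220.89 163.63] ((485.34661865234375, 220.59637451171875), (23.355926513671875, 15.076028823852539), 67.96379852294922)
lever 0.98 1001 [[510.8282723573334, 188.6503919834662, 84.14638120735674], [525.9435344978434, 205.6670483797089, 154.03091022749868], [541.2343362980262, 219.38763037795755, 159.44228569559124]]
 top 567 [530.25 203.84 157.48] ((531.2610473632812, 203.02166748046875), (34
[... 1002 characters left out ...]
4.703973770141602), 72.93170928955078)
lever 0.53 239 [[448.7586584063393, 150.88598378645912, 1.7833746207459533], [531.2407437131612, 207.9841410727155, 119.16120761686602], [544.0935059742876, 221.51636918236022, 160.40808608838321]]
 top 81 [535.18 202.92 157.14] ((533.9519653320312, 202.85833740234375), (38.174739837646484, 16.725614547729492), 69.24066925048828)
block 0.77 1534 [[459.8053844944804, 163.32492021585674, 0.32227601158920155], [531.8580895097042, 222.87998338383568, 66.00701988993603], [567.370947768087, 263.0520697847572, 157.64236144908583]]
 top 84 [536.52 205.42 156.87] ((534.1403198242188, 204.11993408203125), (35.5390739440918, 16.430753707885742), 67.27775573730469)
```

View pics/wrist2.png

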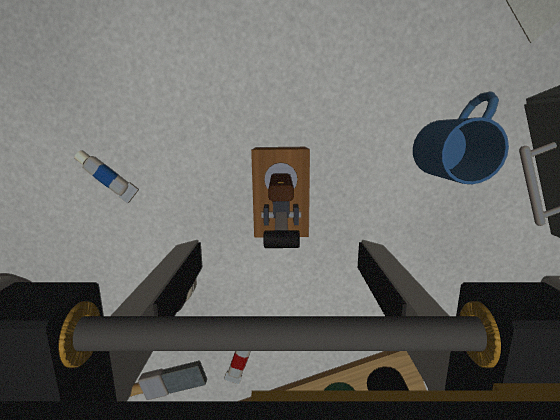

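The wrist view shows the knife handle near (281,187), its guard around it, and the barrel at (282,240). Grip ≈ (532.5,203,148) and the yaw already matches. I'll descend and pinch the barrel ends.

send_rows(
  plan=[
    {"travel":[-17,0.6,26],"delta_rot":[0,0,0],"fingers":-1},
    {"travel":[-17.6,0.6,30],"delta_rot":[0,0,0],"fingers":-1},
    {"travel":[0,0,30],"delta_rot":[0,0,0],"fingers":-0.4},
    {"travel":[0,0,30],"delta_rot":[0,0,0],"fingers":-0.2},
    {"travel":[0,0,20],"delta_rot":[0,0,0],"fingers":0},
    {"travel":[0,0,10],"delta_rot":[0,0,0],"fingers":0},
    {"travel":[0,0,0],"delta_rot":[0,0,0],"fingers":1},
    {"travel":[0,0,0],"delta_rot":[0,0,0],"fingers":1},
    {"travel":[0,0,0],"delta_rot":[0,0,0],"fingers":1},
    {"travel":[0,0,0],"delta_rot":[0,0,0],"fingers":1},
    {"travel":[0,0,0],"delta_rot":[0,0,0],"fingers":1},
  ],
  grip_force=12,
)

```text
clock: 5.98
eef_pos: [532.9, 203.3, 149.4]
eef_rot: [3.14, 0.001, 2.756]
wrist_force: [0.6, 1.1, 6.4]
finger_gap: 35.9
```

Run:
```python
from h import *
s=manip.read_state();print(s['finger_gap'],s['wrist_force'],s['clock'])
snap('wrist','wrist3.png')
# arc in tool axes (x toward robot => -x opens)
t=np.linspace(.1,1.5,15); p=np.c_[-70*np.sin(t),-70*np.cos(t)]
print(np.round(np.diff(p,axis=0),1).tolist())
```

```text
35.910967441075535 [0.61136639 1.14491462 6.40360358] 5.975
[[-6.9, 1.0], [-6.8, 1.7], [-6.6, 2.4], [-6.3, 3.0], [-6.0, 3.7], [-5.6, 4.2], [-5.1, 4.8], [-4.6, 5.3], [-4.1, 5.7], [-3.5, 6.1], [-2.9, 6.4], [-2.2, 6.6], [-1.5, 6.8], [-0.8, 6.9]]
```

View pics/wrist3.png

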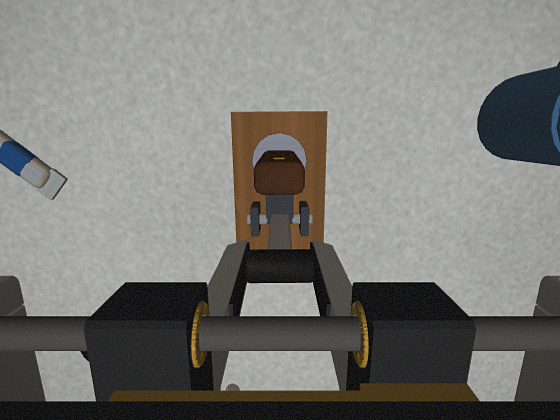

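The pads hold the barrel at (280,265), with a gap of 35.9 mm. Next I'll swing the lever along the arc.

send_rows(
  plan=[
    {"travel":[-6.9,0,1.0],"delta_rot":[0,0,0],"fingers":1},
    {"travel":[-6.8,0,1.7],"delta_rot":[0,0,0],"fingers":1},
    {"travel":[-6.6,0,2.4],"delta_rot":[0,0,0],"fingers":1},
    {"travel":[-6.3,0,3.0],"delta_rot":[0,0,0],"fingers":1},
    {"travel":[-6.0,0,3.7],"delta_rot":[0,0,0],"fingers":1},
    {"travel":[-5.6,0,4.2],"delta_rot":[0,0,0],"fingers":1},
    {"travel":[-5.1,0,4.8],"delta_rot":[0,0,0],"fingers":1},
    {"travel":[-4.6,0,5.3],"delta_rot":[0,0,0],"fingers":1},
    {"travel":[-4.1,0,5.7],"delta_rot":[0,0,0],"fingers":1},
    {"travel":[-3.5,0,6.1],"delta_rot":[0,0,0],"fingers":1},
    {"travel":[-2.9,0,6.4],"delta_rot":[0,0,0],"fingers":1},
    {"travel":[0,0,0],"delta_rot":[0,0,0],"fingers":1},
  ],
)

```text
clock: 7.52
eef_pos: [588.2, 181.2, 104.3]
eef_rot: [3.14, 0.003, 2.756]
wrist_force: [9.0, 5.0, 0.9]
finger_gap: 35.9
```

send_rows(
  plan=[
    {"travel":[-2.4,0,6.6],"delta_rot":[0,0,0],"fingers":1},
    {"travel":[-1.7,0,6.6],"delta_rot":[0,0,0],"fingers":1},
    {"travel":[-0.8,0,3.5],"delta_rot":[0,0,0],"fingers":1},
    {"travel":[0,0,0],"delta_rot":[0,0,0],"fingers":1},
  ],
)

```text
clock: 8.02
eef_pos: [592.6, 179.4, 87.7]
eef_rot: [3.139, 0.003, 2.756]
wrist_force: [9.4, 4.3, -0.5]
finger_gap: 35.6
```

Run:
```python
from h import *
np.set_printoptions(precision=1,suppress=True)
for n in ['wrist','scene']:
    c=snap(n,n+'4.png')
    for t in ['lever_hinge','lever_grip']: print(n,t,[(round(d['confidence'],2),w(c,d['at'])) for d in tip_of(t,n)[:2]])
```

```text
wrist lever_hinge []
wrist lever_grip [(0.93, array([589.1, 175.9,  95.6]))]
scene lever_hinge [(0.74, array([526.8, 206.2,  75.1]))]
scene lever_grip []
```

send_rows(
  plan=[
    {"travel":[-0.3,0,3],"delta_rot":[0,0,0],"fingers":1},
    {"travel":[0,0,3],"delta_rot":[0,0,0],"fingers":1},
    {"travel":[0,0,0],"delta_rot":[0,0,0],"fingers":1},
  ],
)

```text
clock: 8.7
eef_pos: [593.1, 179.2, 82.0]
eef_rot: [3.139, 0.004, 2.756]
wrist_force: [10.0, 4.8, 1.6]
finger_gap: 36.2
```

Run:
```python
from h import *
np.set_printoptions(precision=2,suppress=True)
c=snap('wrist','wrist5.png')
for t in ['lever_grip']: print([(round(d['confidence'],2),w(c,d['at'])) for d in tip_of(t,'wrist')[:2]])
for d in masks_of('lever','wrist')[:1]:
    P=cloud(c,d['region']); d=P-[487.5,221.5,0]; a=-.393
    q=np.c_[d[:,0]*np.cos(a)+d[:,1]*np.sin(a),-d[:,0]*np.sin(a)+d[:,1]*np.cos(a),d[:,2]]
    for lo in range(20,130,6):
        k=(q[:,0]>=lo)&(q[:,0]<lo+6)
        if k.sum()>3: print(lo,k.sum(),np.percentile(q[k,2],[5,50,95]),np.ptp(q[k,1]))
```

```text
[(0.88, array([586.96, 178.35,  91.16])), (0.43, array([484.44, 219.13,  66.44]))]
26 111 [108.79 109.81 110.84] 19.33116258429176
32 771 [109.39 110.64 111.93] 19.56903682715248
38 651 [ 87.83 101.89 111.09] 19.16033462729265
44 403 [83.4  86.53 87.81] 18.371032426347664
50 370 [86.46 87.86 89.12] 13.567729283519894
56 372 [87.72 89.18 90.44] 13.556291558743814
62 369 [89.19 90.53 91.84] 13.588839808986165
68 371 [90.14 91.73 93.05] 13.625117391154308
74 345 [91.75 93.17 94.4 ] 13.134379162845615
80 345 [93.07 94.42 95.62] 12.616698810575734
86 349 [94.44 95.69 97.14] 13.155516212446134
92 351 [95.74 97.03 98.09] 13.775488882873386
98 1011 [ 95.31  99.21 102.43] 35.25395775441757
104 988 [101.56 103.33 104.59] 37.05341447946562
110 617 [101.52 103.25 104.51] 35.068754329490446
116 11 [100.17 101.33 101.64] 13.102215301631489
```

View pics/wrist5.png

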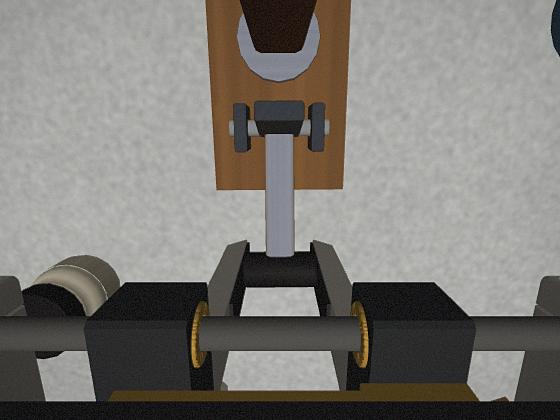

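The wrist view shows the lever arm down with the toe turned up (barrel at 280,268). The depth profile gives about 1.36 rad, so the pads slipped on the barrel and the lever isn't at its stop. I'll regrip firmer at barrel height and push to the stop.

send_rows(
  plan=[
    {"travel":[0,0,0],"delta_rot":[0,0,0],"fingers":0},
    {"travel":[0,0,0],"delta_rot":[0,0,0],"fingers":0},
    {"travel":[1.5,0,-12],"delta_rot":[0,0,0],"fingers":0},
    {"travel":[0,0,0],"delta_rot":[0,0,0],"fingers":1},
    {"travel":[0,0,0],"delta_rot":[0,0,0],"fingers":1},
    {"travel":[0,0,0],"delta_rot":[0,0,0],"fingers":1},
    {"travel":[0,0,4],"delta_rot":[0,0,0],"fingers":1},
    {"travel":[0,0,3],"delta_rot":[0,0,0],"fingers":1},
    {"travel":[0,0,0],"delta_rot":[0,0,0],"fingers":1},
  ],
  grip_force=35,
)

```text
clock: 9.98
eef_pos: [591.3, 180.0, 87.3]
eef_rot: [3.139, 0.003, 2.756]
wrist_force: [8.8, 2.4, 3.6]
finger_gap: 35.4
```

send_rows(
  plan=[
    {"travel":[0,0,3],"delta_rot":[0,0,0],"fingers":1},
    {"travel":[0,0,0],"delta_rot":[0,0,0],"fingers":1},
  ],
)

```text
clock: 10.22
eef_pos: [591.5, 180.0, 86.0]
eef_rot: [3.139, 0.004, 2.756]
wrist_force: [0.6, 0.5, 19.7]
finger_gap: 35.8
```

```bash
cat > lev.py <<'E'
from h import *
np.set_printoptions(precision=2,suppress=True)
c=snap('wrist','wrist6.png'); print(manip.read_state()['wrist_force'])
a=-.393
def blk(P):
    d=P-[487.5,221.5,0]
    return np.c_[d[:,0]*np.cos(a)+d[:,1]*np.sin(a),-d[:,0]*np.sin(a)+d[:,1]*np.cos(a),d[:,2]]
tip_of('lever_grip','wrist')
q=blk(cloud(c,masks_of('lever','wrist')[0]['region']))
k=(q[:,0]>50)&(q[:,0]<95)&(abs(q[:,1]-np.median(q[:,1]))<5); p=np.polyfit(q[k,0],q[k,2],1); print('arm slope',p,'angle',np.pi/2-np.arctan(p[0]))
k=(q[:,0]>98); print('barrel top',np.percentile(q[k,2],[50,90,97]))
b=blk(cloud(c,np.ones((420,560),bool)))
k=(abs(b[:,2]-68)<5)&(abs(b[:,1])<33)&(b[:,0]<74)&(b[:,0]>-30); A=np.c_[b[k,:2],np.ones(k.sum())]; print('top plane',k.sum(),np.linalg.lstsq(A,b[k,2],rcond=None)[0])
E
python3 lev.py
```

```text
[ 0.06  0.67 19.98]
arm slope [ 0.12 80.58] angle 1.4562550411453494
barrel top [95.58 97.27 97.79]
top plane 13562 [-0.   0.  68.3]
```

The lever is at its stop: 1.456 rad measured and 20 N felt. I'll release, rise and go to the knife handle.

send_rows(
  plan=[
    {"travel":[0,0,-2],"delta_rot":[0,0,0],"fingers":-0.2},
    {"travel":[0,0,0],"delta_rot":[0,0,0],"fingers":-0.2},
    {"travel":[0,0,0],"delta_rot":[0,0,0],"fingers":-0.2},
    {"travel":[0,0,-30],"delta_rot":[0,0,0],"fingers":-0.2},
    {"travel":[0,0,-50],"delta_rot":[0,0,0],"fingers":-0.2},
    {"travel":[0,0,-50],"delta_rot":[0,0,0],"fingers":-0.2},
    {"travel":[37,0,0],"delta_rot":[0,0,0],"fingers":-0.2},
    {"travel":[37,0,0],"delta_rot":[0,0,0],"fingers":-0.2},
    {"travel":[37.7,0,0],"delta_rot":[0,0,0],"fingers":-0.2},
    {"travel":[0,0,0],"delta_rot":[0,0,0],"fingers":-0.2},
  ],
)

```text
clock: 11.62
eef_pos: [485.1, 222.5, 215.6]
eef_rot: [-3.142, -0.0, 2.758]
wrist_force: [0.9, -0.2, 0.5]
finger_gap: 56.5
```

```bash
python3 - <<'E'
from h import *
np.set_printoptions(precision=2,suppress=True)
s=manip.read_state();T=T_tool(s);print(s['eef_pos'],s['finger_gap'])
c=snap('wrist','wrist7.png')
tip_of('knife','wrist')
for n in ['wrist']:
  m=masks_of('knife',n)
  for d in m[:2]:
    P=cloud(c,d['region']); top=P[abs(P[:,2]-163)<6]
    print(d['confidence'],len(P),len(top))
    if len(top)>20:
        q=(top-T[:3,3])@T[:3,:3]; print('in tool',q.min(0),q.max(0),np.median(q,0),cv2.minAreaRect(q[:,:2].astype(np.float32)))
E
sed -i 's/wrist6/wrist8/' lev.py; python3 lev.py
```

```text
[485.07 222.5  215.63] 56.490005827356
0.78 1926 697
in tool [ -8.44 -13.19  49.69] [ 6.84 10.39 58.61] [ 0.39 -1.03 51.99] ((-0.8389148712158203, -1.3966474533081055), (15.167121887207031, 23.67093849182129), 0.6903555989265442)
[ 0.41 -0.2  -0.35]
arm slope [ 0.12 80.6 ] angle 1.4540709821369477
barrel top [92.63 95.08 95.72]
top plane 3504 [-0.    0.   68.31]
```

View pics/wrist7.png

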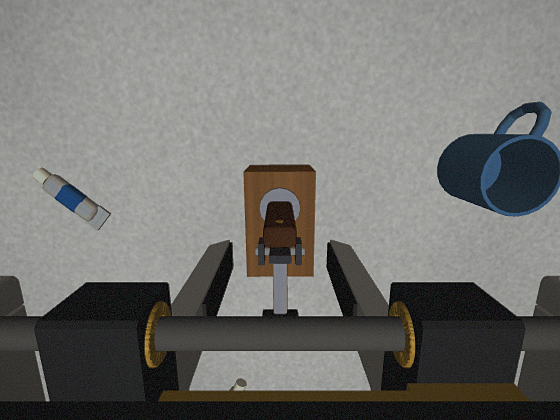

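The lever stays open at 1.454 rad. The handle at (280,222) is centred to within about 1.5 mm. I'll descend and grip.

send_rows(
  plan=[
    {"travel":[-1,-1,30],"delta_rot":[0,0,0.5],"fingers":-0.2},
    {"travel":[0,0,30],"delta_rot":[0,0,0],"fingers":-0.2},
    {"travel":[0,0,23],"delta_rot":[0,0,0],"fingers":-0.2},
    {"travel":[0,0,0],"delta_rot":[0,0,0],"fingers":-0.2},
    {"travel":[0,0,0],"delta_rot":[0,0,0],"fingers":1},
    {"travel":[0,0,0],"delta_rot":[0,0,0],"fingers":1},
    {"travel":[0,0,0],"delta_rot":[0,0,0],"fingers":1},
    {"travel":[0,0,0],"delta_rot":[0,0,0],"fingers":1},
    {"travel":[0,0,0],"delta_rot":[0,0,0],"fingers":1},
    {"travel":[0,0,0],"delta_rot":[0,0,0],"fingers":1},
  ],
  grip_force=35,
)

```text
clock: 13.18
eef_pos: [487.2, 220.5, 132.8]
eef_rot: [3.141, 0.0, 2.747]
wrist_force: [-0.5, 0.1, 5.2]
finger_gap: 23.8
```

Gripped (23.8 mm). I'll lift straight up gently.

send_rows(
  plan=[
    {"travel":[0,0,-8],"delta_rot":[0,0,0],"fingers":1},
    {"travel":[0,0,-12],"delta_rot":[0,0,0],"fingers":1},
    {"travel":[0,0,-15],"delta_rot":[0,0,0],"fingers":1},
    {"travel":[0,0,-15],"delta_rot":[0,0,0],"fingers":1},
    {"travel":[0,0,-15],"delta_rot":[0,0,0],"fingers":1},
    {"travel":[0,0,-20],"delta_rot":[0,0,0],"fingers":1},
    {"travel":[0,0,-20],"delta_rot":[0,0,0],"fingers":1},
    {"travel":[0,0,-15],"delta_rot":[0,0,0],"fingers":1},
    {"travel":[0,0,0],"delta_rot":[0,0,0],"fingers":1},
  ],
)

```text
clock: 14.3
eef_pos: [487.4, 220.6, 253.5]
eef_rot: [3.14, 0.001, 2.747]
wrist_force: [0.0, 0.4, -1.2]
finger_gap: 23.9
```

Run:
```python
from h import *
np.set_printoptions(precision=1,suppress=True)
s=manip.read_state(); print(s['joints'],s['eef_rot'],s['eef_pos'],s['finger_gap'])
for n in ['scene','side','wrist']:
    c=snap(n,n+'9.png')
    for t in ['knife','knife_tip','bowl','bowl_rim']: print(n,t,[(round(d['confidence'],2),w(c,d['at'])) for d in tip_of(t,n)[:2]])
    for d in masks_of('bowl',n)[:1]:
        P=cloud(c,d['region']); P=P[(P[:,2]>45)&(P[:,2]<62)]; print(d['confidence'],len(P), cv2.minEnclosingCircle(P[:,:2].astype(np.float32)) if len(P)>5 else 0)
```

```text
[ 0.4  0.2  1.5  0.   1.4 -0.8] [3.1 0.  2.7] [487.4 220.6 253.5] 23.94797639202153
scene knife [(0.57, array([488.1, 221.1, 192.6])), (0.55, array([538. , 441.5,   2.5]))]
scene knife_tip [(0.67, array([541. , 441.5,   1.7])), (0.66, array([486.5, 222.6, 128.1]))]
scene bowl [(0.67, array([ 511.3, -224.5,   -1.5])), (0.24, array([ 613.1, -416.7,    0.4]))]
scene bowl_rim [(0.8, array([ 513.9, -220.3,   52. ])), (0.29, array([487.1, 221.7,  -2.4]))]
side knife [(0.49, array([488.2, 221.5, 186.2]))]
side knife_tip [(0.62, array([484.1, 222.7, 125. ]))]
side bowl [(0.82, array([ 514.6, -224.5,    0.2]))]
side bowl_rim [(0.71, array([ 515.8, -222.3,   55.3])), (0.57, array([743.6,  49.1,  -0.1]))]
0.92 441 ((515.522705078125, -224.94166564941406), 60.982608795166016)
wrist knife [(0.85, array([484.8, 222.2, 186.8]))]
wrist knife_tip [(0.7, array([484.4, 224. ,  63.4]))]
wrist bowl []
wrist bowl_rim []
```

The knife is out of the slot (tip z ≈ 127). Bowl centre ≈ (514.5,-223.5). I'll carry it over, then tilt -45° about tool y.

send_rows(
  plan=[
    {"travel":[-5.2,-20,0],"delta_rot":[0,0,0],"fingers":1},
    {"travel":[-10.8,-40,0],"delta_rot":[0,0,0],"fingers":1},
    {"travel":[-10.8,-40,0],"delta_rot":[0,0,0],"fingers":1},
    {"travel":[-10.8,-40,0],"delta_rot":[0,0,0],"fingers":1},
    {"travel":[-10.8,-40,0],"delta_rot":[0,0,0],"fingers":1},
    {"travel":[-10.8,-40,0],"delta_rot":[0,0,0],"fingers":1},
    {"travel":[-10.8,-40,0],"delta_rot":[0,0,0],"fingers":1},
    {"travel":[-10.8,-40,0],"delta_rot":[0,0,0],"fingers":1},
    {"travel":[-10.8,-40,0],"delta_rot":[0,0,0],"fingers":1},
    {"travel":[-10.8,-40,0],"delta_rot":[0,0,0],"fingers":1},
    {"travel":[-4.8,-19.4,0],"delta_rot":[0,0,0],"fingers":1},
    {"travel":[0,0,0],"delta_rot":[0,-7.5,0],"fingers":1},
    {"travel":[0,0,0],"delta_rot":[0,-7.5,0],"fingers":1},
    {"travel":[0,0,0],"delta_rot":[0,-7.5,0],"fingers":1},
    {"travel":[0,0,0],"delta_rot":[0,-7.5,0],"fingers":1},
    {"travel":[0,0,0],"delta_rot":[0,-7.5,0],"fingers":1},
    {"travel":[0,0,0],"delta_rot":[0,-7.5,0],"fingers":1},
    {"travel":[0,0,0],"delta_rot":[0,0,0],"fingers":1},
  ],
)

```text
clock: 17.45
eef_pos: [431.1, -189.5, 251.6]
eef_rot: [-3.141, 0.784, 2.747]
wrist_force: [-0.2, 0.1, 0.1]
finger_gap: 23.8
```

Run:
```python
from h import *
np.set_printoptions(precision=2,suppress=True)
s=manip.read_state(); T=T_tool(s); print(s['joints'],s['eef_pos'],s['finger_gap']); print(T)
print('tip pred',T[:3,3]+125.5*T[:3,2])
g=np.array([514.5,-223.5,95])-125.5*T[:3,2]; print('move tool',T[:3,:3].T@(g-T[:3,3]))
```

```text
[-0.55 -0.26  2.21  0.26  0.43 -1.92] [ 431.09 -189.47  251.62] 23.8424927389744
[[  -0.65    0.39    0.65  431.09]
 [   0.27    0.92   -0.27 -189.47]
 [  -0.71   -0.     -0.71  251.62]
 [   0.      0.      0.      1.  ]]
tip pred [ 512.83 -223.63  162.73]
move tool [46.76  0.79 49.02]
```

send_rows(
  plan=[
    {"travel":[8,0.3,9],"delta_rot":[0,0,0],"fingers":1},
    {"travel":[10,0.3,10],"delta_rot":[0,0,0],"fingers":1},
    {"travel":[10,0,10],"delta_rot":[0,0,0],"fingers":1},
    {"travel":[10,0,10],"delta_rot":[0,0,0],"fingers":1},
    {"travel":[5,0,6],"delta_rot":[0,0,0],"fingers":1},
    {"travel":[0,0,0],"delta_rot":[0,0,0],"fingers":1},
    {"travel":[0,0,0],"delta_rot":[0,0,0],"fingers":1},
  ],
)

```text
clock: 18.32
eef_pos: [434.4, -189.6, 190.3]
eef_rot: [3.142, 0.785, 2.747]
wrist_force: [-0.0, 0.2, -1.0]
finger_gap: 23.7
```

```bash
python3 - <<'E'
from h import *
np.set_printoptions(precision=2,suppress=True)
s=manip.read_state(); T=T_tool(s); print(s['joints'],s['qd'],s['finger_gap'],s['wrist_force']); print('tip pred',T[:3,3]+125.5*T[:3,2],T[:3,:3])
for n in ['scene','side','wrist']:
    c=snap(n,n+'10.png')
    for t in ['knife','knife_tip','bowl_rim','lever_grip']: print(n,t,[(round(d['confidence'],2),w(c,d['at'])) for d in tip_of(t,n)[:2]])
    for d in masks_of('bowl',n)[:1]:
        P=cloud(c,d['region']); P=P[(P[:,2]>45)&(P[:,2]<62)]; print(d['confidence'],len(P), cv2.minEnclosingCircle(P[:,:2].astype(np.float32)) if len(P)>5 else 0)
    for d in masks_of('knife',n)[:1]:
        P=cloud(c,d['region']); q=(P-T[:3,3])@T[:3,:3]; q=q[(abs(q[:,0])<25)&(abs(q[:,1])<25)]
        k=(q[:,2]>75)&(q[:,2]<122)&(abs(q[:,1])<14); print('knife',len(q), 'blade n',k.sum(), np.percentile(q,[1,99],axis=0).tolist())
        if k.sum()>20: print('blade slopes', np.linalg.lstsq(np.c_[q[k][:,1:],np.ones(k.sum())],q[k,0],rcond=None)[0])
E
python3 -c "
import cv2,numpy as np
a=[cv2.imread('pics/%s10.png'%n) for n in('scene','side','wrist')]
b=[cv2.resize(a[0][120:260,140:330],(400,295)),cv2.resize(a[1][200:350,190:380],(400,295))]
c=cv2.resize(a[0][200:320,270:430],(400,295)); d=cv2.resize(a[2],(400,295))
cv2.imwrite('pics/f.png',np.vstack([np.hstack(b),np.hstack([c,d])]))"
```

```text
[-0.55 -0.15  2.28  0.44  0.26 -2.1 ] [-0.   -0.01  0.    0.   -0.   -0.  ] 23.710868768401323 [-0.02  0.19 -1.04]
tip pred [ 516.28 -223.64  101.54] [[-0.65  0.38  0.65]
 [ 0.27  0.92 -0.27]
 [-0.71  0.   -0.71]]
scene knife [(0.9, array([ 478.22, -205.15,  146.33]))]
scene knife_tip [(0.57, array([ 518.37, -224.04,   97.65])), (0.51, array([734.29,  49.12,  -1.69]))]
scene bowl_rim [(0.61, array([593.58, 181.61,  86.07]))]
scene lever_grip [(0.6, array([594.29, 180.4 ,  88.82]))]
0.91 237 ((513.6470947265625, -225.4903106689453), 61.55146408081055)
knife 304 blade n 83 [[-17.527957666235395, -12.57000502459616, -30.325264969564667], [9.544812705021844, 17.66375504813045, 121.03325289139657]]
blade slopes [ 0.04  0.02 -2.16]
side knife [(0.96, array([ 477.44, -207.1 ,  144.44]))]
side knife_tip [(0.8, array([ 517.34, -221.21,   96.37]))]
side bowl_rim [(0.66, array([ 513.77, -219.66,   52.81]))]
side lever_grip [(0.49, array([591.6 , 183.9 ,  92.27]))]
0.68 404 ((515.9197387695312, -224.9352264404297), 61.13467025756836)
knife 584 blade n 145 [[-19.085647143294754, -18.632112427086394, -29.70805650617265], [10.014226309465615, 13.799286135817423, 122.61911538430368]]
blade slopes [-0.    0.01 -1.05]
wrist knife []
wrist knife_tip []
wrist bowl_rim [(0.95, array([ 512.61, -233.05,   49.82])), (0.59, array([ 730.52, -123.37,    5.07]))]
wrist lever_grip [(0.38, array([ 474.06, -209.13,  142.08]))]
0.89 2570 ((512.70361328125, -224.75643920898438), 60.10740661621094)
knife 4757 blade n 0 [[-4.939879860728174, -18.863331408970893, -31.81672883864352], [20.212976779440822, 16.136780343206535, 60.59879868569081]]
```

View pics/f.png

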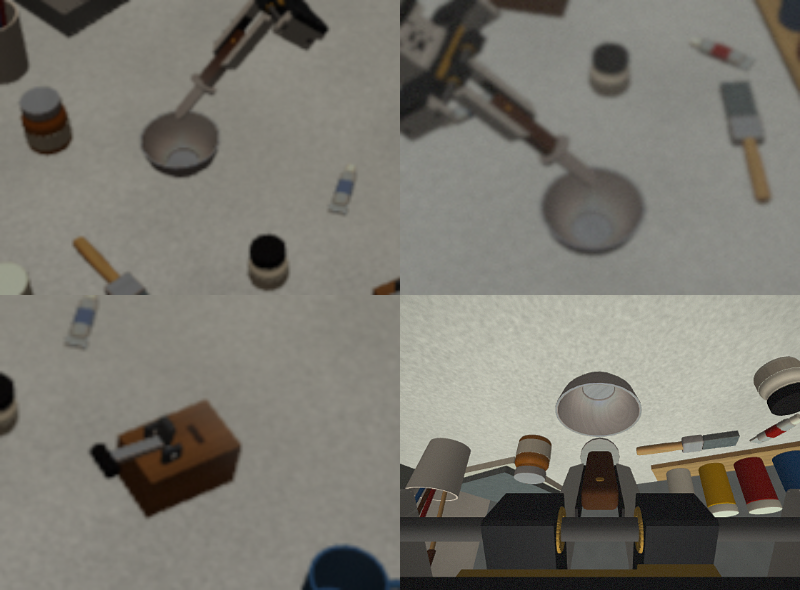

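The views show the knife slanted down over the bowl, the lever folded flat with the slot empty, and the other things in place. I'll let it settle briefly and hand in.

send_rows(
  plan=[
    {"travel":[-1,0,-1],"delta_rot":[0,0,0],"fingers":1},
    {"travel":[0,0,0],"delta_rot":[0,0,0],"fingers":1},
    {"travel":[0,0,0],"delta_rot":[0,0,0],"fingers":1},
    {"travel":[0,0,0],"delta_rot":[0,0,0],"fingers":1},
  ],
)

```text
clock: 19.88
eef_pos: [434.1, -189.5, 191.6]
eef_rot: [-3.142, 0.785, 2.747]
wrist_force: [0.3, 0.1, -0.9]
finger_gap: 24.1
```

```bash
python3 -c "
from h import *
s=manip.read_state();print(s['eef_pos'],s['eef_rot'],abs(s['qd']).max(),s['finger_gap'],s['clock']);print(manip.sign_off())"
```

```text
[ 434.10142042 -189.46061707  191.62777627] [-3.14158583  0.78540125  2.74714996] 0.001882029638273926 24.07387336807817 19.875
the job is handed in; nothing more can be done
None
```

The job is handed in at 19.9 s. The lever is fully open, and the gripper holds the knife still above the bowl at 45°, tip down, with the blade's width level.

- **Lever:** On the first swing the pads slipped on the barrel and the lever stopped at about 1.36 rad. I regripped with more force and pushed until about 20 N showed it had reached its stop. It measured 1.454 rad after I let go, and the last pictures still show it open.
- **Knife:** It came straight up out of the slot and is held at 35 N, with a finger gap of 24 mm.
- **Final pose:** The arm puts the tip at about (516, -224, 103) mm. The cameras put the tip 4–6 mm lower than the arm does. The bowl's centre is at about (514, -225), and its rim is at 55 mm, so the tip is about 2 mm off centre. It clears the rim by at least 40 mm. The blade was level to within 0.04 rad in the scene view and 0.01 in the side view.
- **Other things:** The bowl measured within a few millimetres of its starting place. In the last pictures nothing else appeared to have moved; I checked those by eye only.

One disagreement: the scene network named the lever's barrel as `bowl_rim` in the last picture. The bowl's own outline in all three cameras contradicted that, so I ignored it.

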